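# Pry open the sampling station and close up its cassette

### The arm

A 6-joint arm with a two-finger parallel gripper is mounted at the origin on the work surface. World frame = base frame: x ahead of the robot, y to its left, z up, the work surface at z = 0. Lengths are in mm, angles in rad, forces in N, time in s.
With the tool pointing down it reaches from about 275 to 750 mm from the base axis. Payload 10.2 kg.
Tool frame: the origin (TCP) lies on the centre line of the jaws, within the pads' length; the fingertips stand 19 mm ahead of it and the grasp point (between the pads) is the TCP; z points along the fingers, y is the line along which they close (so a half turn about z gives the same grasp; the last joint's range is limited). The gripper opens to 88 mm and grips with 3 to 60 N. Pads are 18 mm wide; open, the fingers measure 123 mm over their backs; the gripper's body (75 mm by 187 mm) begins 45 mm behind the grasp point.
Start: joints at [-1.498, 0.313, 1.498, -0, 1.331, -0.223], TCP at [153.027, -502.209, 257.72] pointing down, gripper open.
Joint ranges: [-2.94, 2.94], [-0.97, 2.17], [0.19, 2.56], [-1.23, 4.37], [0.02, 3.11], [-2.88, 2.88]. Speed limits (rad/s): [2.39, 2.39, 3.01, 3.14, 3.14, 3.14].

### API

Orientations are given as a 3x3 rotation matrix whose columns are the frame's x, y, z axes.
In Python, from plant import ctrl gives the robot as it stands.
- The arm moves only by the tool jog_arm, never from a script. Its argument "plan" is one flat list of numbers, 4 for each row, row after row: the shift along the world's x, y, z in units of 500 mm (1.0 is 500 mm), then the turn about the world's z in units of 60 degrees (1.0 is 60 degrees). A call has 1 to 20 rows; each row shifts and turns the commanded pose from where the row before left it; what a row does not reach is not made up. A row lasts 1/8 s, in which the tool goes at most 62.5 mm and 10.7 degrees, less where a joint would pass 70% of its speed; a pose out of reach is approached as far as the arm can. A call with a number of a shift or a turn outside -1 to 1 is refused whole. A call with a gripper value outside its range is refused whole. "fingers" is the closure, from -1 (fully open) to 1 (shut), set as the call begins (left out, the last holds). The fingers move at their own pace and stop on an object; the grip force is fixed at half the most. Time passes only in rows, so rows that do not move let the fingers close. It gives the time, the measured TCP pose, the force, the opening and the grip force at its end, in the units of the state.
- ctrl.read_state(): the state, without advancing time (a new reading comes with each control period).
- ctrl.capture(name): name is "scene" or "top" or "wrist"; returns a dict with "pixels" (480x640x3 uint8, red, green, blue), "fovy" (degrees; the focal length in pixels is half the picture's height over the tangent of half this angle, whatever the lens; pixels are square), "cx", "cy" (the principal point, pixels), "D" ([k1, k2, p1, p2, k3] as OpenCV has them; the pictures are not rectified), "position" and "orientation" of the camera in the world; the wrist camera has in their place "mount" (4x4, takes a point from camera to tool coordinates, whose origin is the TCP and whose axes are the flange's). Camera axes: x right, y down, z forward; pixel columns grow to the right and rows downward; lengths in mm; the calibration is good to about 2 mm. A picture is of the moment at which its call begins: read the wrist's pose just before it. There is no depth.
- ctrl.close_job(): hands the job in; it is judged then, once.
Trained networks look in the newest picture that a camera, given by its name, has taken for a name from the list of things; names that differ only in an ending like _2 or _b are one class to them, and where a whole thing is asked for, a point or a joint stands for the part that bears it (a point fixed in the world has none). Each returns a list of dicts, best first, with "conf" (0 to 1); they miss things now and then, are a little off and sometimes report something else, mostly with a low value. They report only what shows in the picture. A call takes as long as a camera call. They do not tell look-alikes from the thing itself.
- ctrl.look_for(camera, query): "extent" ([left, top, right, bottom] in pixels, round what is visible of it).
The state is a dict: "clock": time; "q": joint angles; "qd": joint speeds; "joint_torque": joint torques, N m; "ee_pos": TCP position; "orientation": TCP orientation; "contact_force": force on the tool from outside, world axes, zero at the start; "moment": the same for the moment, N m; "grip_width": finger opening in mm; "gripper_force": force on a finger pad.
Only numpy, scipy, OpenCV 4.12 (cv2) and the standard library are available. Lean on these libraries where they do the work, as an engineer would, in place of code of your own. Each camera call takes 0.05 s, during which the arm holds its last target. There are 200 camera calls.

### The job

Using the thin flat blade of the black-handled pry tool, not the gripper, lever up the white hinged cover of the sampling station, then swing the cover right back past upright so that it stays open. Slide the loose grey cassette in the bay flush against its fixed twin so that no gap is left, and leave the pry tool lying flat on the bench. Leave the brush, wrench, steel cups, jar and carton where they are.

Things in the scene. Friction and masses are not known exactly. Their poses are not given: they have to be found in the camera images.
- station: Fixed blue housing with grey front block, 131 (x) x 222 (y) x 66 mm high (side cheeks). Origin on the bench under the bay's centre; x points from the front (robot side) to the hinge side, y left. Bay: x -45..45, y -105..105 mm, floor 8 mm high. Front block: x -80..-45 mm. At the bay's +y end sits the cassette's fixed twin: y 45..105, x -35..35 mm, same shape and rib.
- cover (a joint): Angle of the white cover, a plate 106 x 206 x 6 mm hinged along the station's far side: 0 closed, grows as its front edge rises, 1.57 upright, stop at 2.0 rad. The stiff hinge holds it wherever it is left; about 1.6 N at the front edge lifts it. Closed, its underside is 60 mm above the bench and its front edge at station x = -55 mm.
- ledge (a point): middle of the front rim of the ledge, the flat top of the front block: station (-80, 0, 51) mm. The ledge stands out 25 mm in front of the closed cover and runs on beneath it to the bay, leaving a slot 9 mm high, 206 mm wide for the blade
- cover_edge (a point): middle of the cover's front edge, on its underside (moves with the cover; its z axis is the cover's outward normal)
- cover_hinge (a point): middle of the cover's hinge axis, which runs along station y: station x = +51 mm, 63 mm above the bench
- dock (a point): foot of the fixed twin's face that the cassette must meet: station (0, +45, 8) mm; axes as the station
- cassette: Loose grey block 70 (x) x 60 (y) x 34 mm high, standing on the bay floor, with a rib on top to grip it by: 40 (x) x 16 (y) x 16 mm high, centred (total height 50 mm). Origin at the centre of its underside; x, y roughly as the station's. It starts a few centimetres from its twin, somewhat askew. 0.15 kg.
- cassette_face (a point): foot of the cassette's face that must meet the twin: cassette (0, +30, 0) mm
- pry_tool: Pry tool lying flat: black handle 90 x 18 wide x 22 mm high, dark steel blade 2.5 mm thick, 22 mm wide, standing out 75 mm from the handle's +x end at half height (11 mm above the underside). Origin under the handle's centre, x towards the blade's tip. 90 g.
- handle_mid (a point): centre of the pry tool's handle, 11 mm above its underside
- blade_tip (a point): end of the blade: pry tool (120, 0, 11) mm
- brush: white-handled cleaning brush 150 mm long lying flat; origin under its middle, x towards the bristles
- wrench: steel open-ended wrench 150 mm long lying flat; origin under its middle, x along it
- basket_a: small open steel cup, 44 mm across, 45 mm tall, upright; origin at the centre of its underside
- basket_b: a second steel cup like basket_a
- jar: white closed jar, 52 mm across, 85 mm tall, upright; origin at the centre of its underside
- carton: plain paper-white carton 60 x 90 x 45 mm; origin at the centre of its underside
Mind the look-alikes: they are no part of the job. Of the things like the pry_tool, leave any that is blue; of the rest the larger one is meant.

How it is judged (in metres and radians):
On the way, in this order (a step that is already met when the one before it is completed fails the run):
1. the cover is levered up at least 0.3 rad with the pry tool bearing on it (value of joint cover above 0.3 rad and contact force between pry_tool and cover above 0.3 N), for 0.1 s.
2. the cover is swung back past upright (over 1.6 rad) (value of joint cover above 1.6 rad), for 0.2 s.
3. the cassette is flush against its fixed twin (gap under 2.5 mm, square within 0.05 rad) (y of cassette_face in the frame of dock above -0.0025 m and z of cassette_face in the frame of dock below 0.004 m and angle between the y axis of cassette and the y axis of station, either way round below 0.05 rad), for 0.2 s.
At the end, for the whole second after the job is handed in: The cover stands open past upright (over 1.6 rad); the cassette stands on the bay floor at rest against its fixed twin, gap under 2.5 mm and square within 0.05 rad; the pry tool lies flat and still on the bench (handle centre and blade tip under 20 mm high) (all of step 3 and value of joint cover above 1.6 rad and linear speed of each of cassette, pry_tool below 0.01 m/s and height (world z) of each of handle_mid, blade_tip below 0.02 m); the robot touches nothing.
It fails at once if the gripper or arm presses the cover (over 2 N) before it has been levered up to 0.3 rad (value of joint cover below 0.3 rad and contact force between any of the fingers, the arm and cover above 2 N).
It fails at once if a bystander (brush, wrench, cup, jar, carton) is shifted by more than 25 mm (distance of any of brush, wrench, basket_a, basket_b, jar, carton from where it was at the start of the episode above 0.025 m).
It fails at once if the jar or a cup is tipped over (angle between any of jar, basket_a, basket_b's own z axis and vertical above 0.5 rad).
It also fails if it takes over 64 s, if anything falls off the work surface, if the arm or the gripper's body presses on something with over 40 N, if the wrist force passes 120 N, or if a joint passes its speed limit or range.

## Working session

There is one attempt and no reset: what is moved stays moved. The work goes in short steps, Python scripts to look and compute and a tool call to move; the robot and the scene stay as the last step left them, time stands still between calls to the robot, and variables do not carry over. Pictures are saved under pics/ and viewed, at most 10 in all, crops included, and the job is handed in when it is done.

Besides the shell and the picture viewer there is one more tool, called after "Request:" by a JSON object that holds its "api" and its "payload", one argument or row to a line. jog_arm: Moves the arm, as the interface text tells. Shifts and turns lie within -1 to 1; 1 stands for 500 mm of shift or 60 degrees of turn. Its arguments: {"type":"object","properties":{"plan":{"type":"array","items":{"type":"number","minimum":-1,"maximum":1}},"fingers":{"type":"number"}},"required":["plan"]}

```bash
mkdir -p pics; ls; cat > h.py <<'E'
import numpy as np, cv2
from plant import ctrl
def K(c):
    f=240/np.tan(np.radians(c['fovy'])/2); return np.array([[f,0,c['cx']],[0,f,c['cy']],[0,0,1.]])
def pose(c,st=None):
    if 'position' in c: return np.array(c['orientation'],float),np.array(c['position'],float)
    M=np.array(c['mount'],float);R=np.array(st['orientation']);p=np.array(st['ee_pos'])
    return R@M[:3,:3],R@M[:3,3]+p
def ray(c,uv,st=None):
    R,p=pose(c,st); n=cv2.undistortPoints(np.array(uv,float).reshape(-1,1,2),K(c),np.array(c['D'],float)).reshape(-1,2)
    return p,(R@np.c_[n,np.ones(len(n))].T).T
def atz(c,uv,z,st=None):
    p,d=ray(c,uv,st); return p+d*((z-p[2])/d[:,2])[:,None]
def proj(c,X,st=None):
    R,p=pose(c,st); Y=(np.array(X,float).reshape(-1,3)-p)@R
    return cv2.projectPoints(Y,np.zeros(3),np.zeros(3),K(c),np.array(c['D'],float))[0].reshape(-1,2)
def save(c,n): cv2.imwrite('pics/'+n,c['pixels'][:,:,::-1])
E
python3 - <<'E'
from h import *
import pickle
np.set_printoptions(precision=3,suppress=True)
for n in ['scene','top']:
    st=ctrl.read_state(); c=ctrl.capture(n); save(c,n+'0.png'); pickle.dump((c,st),open(n+'0.pkl','wb'))
    print(n,c['fovy'],c['D'],c['position'],c['orientation'])
    for q in ['pry_tool','station','cover','cassette','brush','wrench','basket_a','jar','carton']:
        print(q,[(np.round(d['extent']).tolist(),round(d['conf'],2)) for d in ctrl.look_for(n,q)][:4])
print(ctrl.read_state())
E
```

```text
pics
scene 48.98288975881013 [-0.01  0.    0.    0.    0.  ] [1060.228 -479.232  918.545] [[ 0.639  0.589 -0.496]
 [ 0.769 -0.473  0.43 ]
 [ 0.019 -0.656 -0.755]]
pry_tool [([104.0, 360.0, 165.0, 414.0], 0.82), ([133.0, 289.0, 202.0, 344.0], 0.73), ([191.0, 348.0, 252.0, 400.0], 0.44)]
station [([303.0, 216.0, 426.0, 328.0], 0.85)]
cover [([305.0, 221.0, 426.0, 326.0], 0.69), ([315.0, 228.0, 422.0, 310.0], 0.57)]
cassette []
brush [([358.0, 174.0, 416.0, 195.0], 0.95)]
wrench [([255.0, 229.0, 312.0, 268.0], 0.77), ([129.0, 286.0, 205.0, 344.0], 0.5)]
basket_a [([233.0, 284.0, 251.0, 307.0], 0.96), ([359.0, 202.0, 378.0, 227.0], 0.58)]
jar [([433.0, 211.0, 462.0, 252.0], 0.82)]
carton [([197.0, 349.0, 253.0, 402.0], 0.83)]
top 49.17281342750069 [-0.058  0.     0.     0.     0.   ] [ 390.835   12.039 1150.116] [[ 0.02  -0.995  0.095]
 [-1.    -0.019  0.004]
 [-0.002 -0.095 -0.995]]
pry_tool [([447.0, 290.0, 483.0, 354.0], 0.88), ([497.0, 207.0, 554.0, 223.0], 0.84), ([430.0, 256.0, 509.0, 268.0], 0.81), ([243.0, 136.0, 356.0, 212.0], 0.45)]
station [([244.0, 140.0, 356.0, 210.0], 0.92)
[... 195 characters left out ...]
88), ([232.0, 218.0, 247.0, 236.0], 0.66)]
jar [([184.0, 142.0, 213.0, 172.0], 0.61)]
carton [([439.0, 153.0, 490.0, 198.0], 0.7), ([185.0, 142.0, 215.0, 170.0], 0.38)]
{'clock': 1.0, 'q': array([-1.498,  0.313,  1.498,  0.   ,  1.331, -0.223]), 'qd': array([-0.   , -0.001, -0.   ,  0.   , -0.   , -0.   ]), 'joint_torque': array([  0.   , -40.212, -25.242,   0.069,   0.032,  -0.   ]), 'ee_pos': array([ 153.022, -502.215,  257.734]), 'orientation': array([[ 0.957,  0.291,  0.   ],
       [ 0.291, -0.957, -0.   ],
       [ 0.   ,  0.   , -1.   ]]), 'contact_force': array([ 0.244, -0.625,  0.092]), 'moment': array([-0.051, -0.03 ,  0.002]), 'gripper_force': 0.0, 'grip_width': 87.97082794453311}
```

```bash
python3 - <<'E'
from h import *
import pickle
c,st=pickle.load(open('top0.pkl','rb'))
im=c['pixels'][120:370,170:570,::-1]
cv2.imwrite('pics/topcrop.png',cv2.resize(im,(800,500),interpolation=cv2.INTER_CUBIC))
E
```

```text
(no output)
```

View pics/topcrop.png

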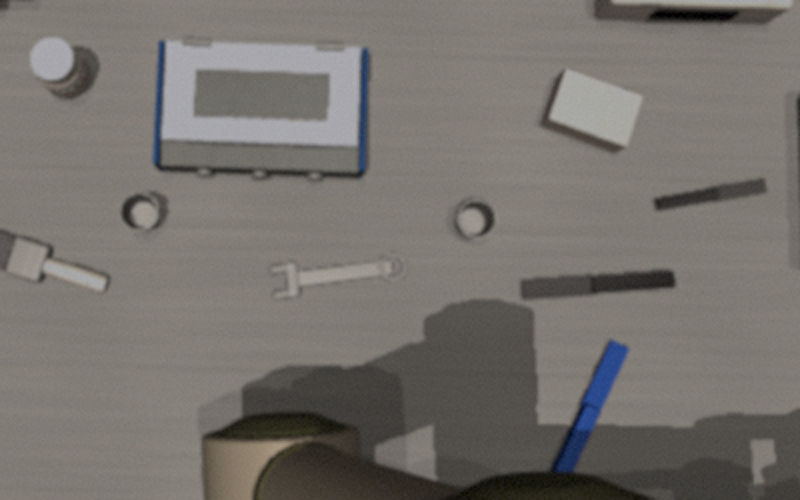

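View pics/scene0.png

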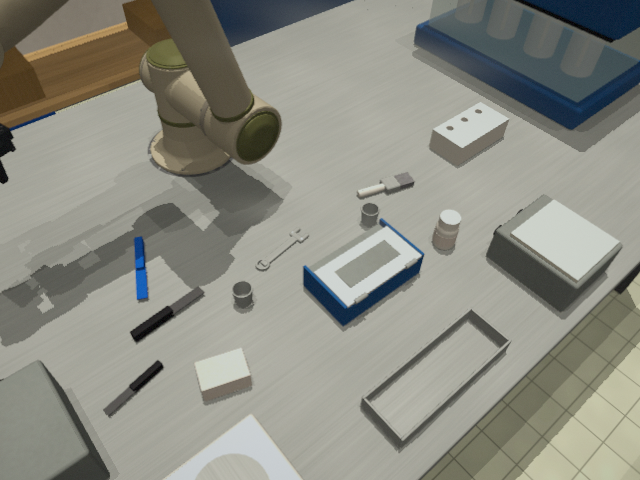

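```bash
python3 - <<'E'
from h import *
import pickle
np.set_printoptions(precision=3,suppress=True)
c,st=pickle.load(open('top0.pkl','rb'))
g=c['pixels'].astype(int).sum(2)/3
print('bench',g[245,470],'hnd',g[260,490],'bl',g[264,440])
x0,y0,x1,y1=425,250,515,269
m=(g[y0:y1,x0:x1]<80).astype(np.uint8)
n,l,s,_=cv2.connectedComponentsWithStats(m); k=1+np.argmax(s[1:,4]); ys,xs=np.where(l==k); print(s[k])
P=atz(c,np.c_[xs+x0,ys+y0],14)[:,:2].astype(np.float32); r=cv2.minAreaRect(P); print('tool rect',r)
v=np.linalg.svd(P-P.mean(0),full_matrices=False)[2][0]; v*=np.sign(v[1]); t=(P-P.mean(0))@v
print('axis deg',np.degrees(np.arctan2(v[1],v[0])),'min end',P.mean(0)+v*t.min(),'max end',P.mean(0)+v*t.max())
# other small one
# station: cover white
hsv=cv2.cvtColor(c['pixels'],cv2.COLOR_RGB2HSV)
m=((hsv[...,2]>150)&(hsv[...,1]<60)).astype(np.uint8); mm=np.zeros_like(m); mm[136:198,246:356]=m[136:198,246:356]
ys,xs=np.where(mm); P=atz(c,np.c_[xs,ys],66)[:,:2].astype(np.float32); r=cv2.minAreaRect(P);print('cover',len(xs),r)
b=(hsv[...,0]>100)&(hsv[...,0]<130)&(hsv[...,1]>150); b[220:]=0;b[:,:230]=0;b[:,365:]=0
ys,xs=np.where(b)
for s in [xs<300,xs>300]:
    P=atz(c,np.c_[xs[s],ys[s]],66)[:,:2]; print('cheek',len(P),P.mean(0),P.min(0),P.max(0))
for n,z,e in [('cupA',22,[398,221,419,242]),('cupB',22,[232,218,247,236]),('jar',85,[184,142,205,165]),('wrench',0,[307,248,373,270]),('carton',45,[439,153,490,198]),('small',10,[497,207,554,223]),('blue',10,[447,290,483,354])]:
    print(n,atz(c,[e[:2],e[2:]],z)[:,:2].round().tolist())
c2=ctrl.capture('wrist'); print('mount',c2['mount'],c2['fovy'],c2['D'])
E
```

```text
bench 119.0 hnd 41.333333333333336 bl 68.33333333333333
[  6   5  77  14 675]
tool rect ((434.83917236328125, -318.59979248046875), (19.73624610900879, 167.7077178955078), 5.065508842468262)
axis deg 95.1488 min end [ 442.243 -402.122] max end [ 427.192 -235.087]
cover 2981 ((627.1768188476562, 50.96288299560547), (203.60984802246094, 104.99073791503906), 89.0538558959961)
cheek 47 [609.604 158.308] [550.275 157.123] [674.243 159.55 ]
cheek 54 [611.551 -56.768] [548.101 -58.224] [671.786 -54.762]
cupA [[519.0, -162.0], [475.0, -208.0]]
cupB [[519.0, 198.0], [480.0, 164.0]]
jar [[669.0, 294.0], [621.0, 247.0]]
wrench [[458.0, 34.0], [413.0, -111.0]]
carton [[666.0, -247.0], [570.0, -356.0]]
small [[556.0, -383.0], [523.0, -511.0]]
blue [[372.0, -271.0], [236.0, -350.0]]
mount [[   0.001   -0.953   -0.302   77.156]
 [   1.       0.001    0.001   -1.017]
 [  -0.      -0.302    0.953 -126.64 ]
 [   0.       0.       0.       1.   ]] 65.24156194558526 [-0.062  0.     0.     0.     0.   ]
```

Candidates for the pry tool (top picture): the larger black one at (469,263), the smaller black one at (525,215), and a blue one at (465,320). By the description it is the larger black one at (469,263), with its blade pointing to +y. I'll hover over it and check a close crop.

Request:
{"api": "jog_arm", "payload": {
  "plan": [0.071,0.042,-0.014,0.163,0.071,0.042,-0.014,0.163,0.071,0.042,-0.014,0.163,0.071,0.042,-0.014,0.163,0.071,0.042,-0.014,0.163,0.071,0.042,-0.014,0.163,0.071,0.042,-0.014,0.163,0.071,0.042,-0.014,0.163,0,0,0,0,0,0,0,0]
}}

```text
clock: 2.3
ee_pos: [436.6, -334.6, 201.8]
orientation: [[-0.089, 0.996, -0.0], [0.996, 0.089, -0.0], [-0.0, -0.0, -1.0]]
contact_force: [0.3, 0.5, 0.3]
grip_width: 88.1
gripper_force: 0.0
```

```bash
python3 - <<'E'
from h import *
import pickle
np.set_printoptions(precision=3,suppress=True)
st=ctrl.read_state(); c=ctrl.capture('wrist'); pickle.dump((c,st),open('w1.pkl','wb')); save(c,'w1.png')
print(st['clock'],st['ee_pos'],np.degrees(np.arctan2(st['orientation'][1,0],st['orientation'][0,0])),st['q'])
h=np.array([438,-354.6,0]);a=np.radians(95.15);u=np.array([np.cos(a),np.sin(a),0])
print(proj(c,[h-45*u+[0,0,22],h+45*u+[0,0,22],h+120*u+[0,0,12]],st))
print([(np.round(d['extent']).tolist(),round(d['conf'],2)) for d in ctrl.look_for('wrist','pry_tool')])
E
```

```text
2.3 [ 436.623 -334.556  201.82 ] 95.08944044035103 [-0.867  0.416  1.503 -0.     1.223 -0.955]
[[314.974 288.482]
 [315.102 188.667]
 [315.198  93.193]]
[([394.0, 271.0, 418.0, 366.0], 0.84), ([51.0, 113.0, 242.0, 228.0], 0.69)]
```

View pics/w1.png

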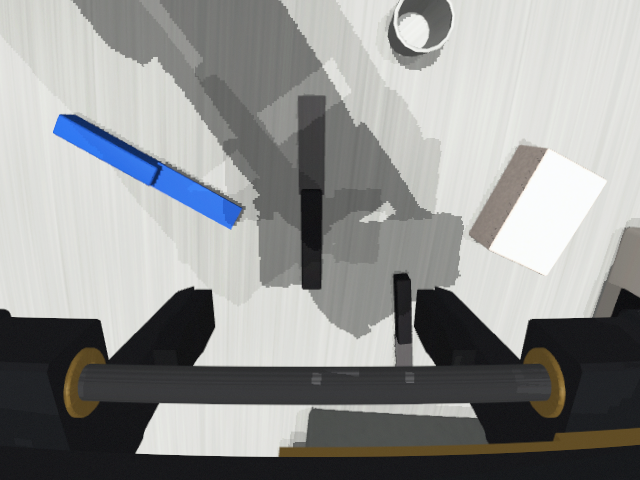

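The crop shows the larger black tool: blade at x 298–326, y 95–190 and handle below it to y 288. The smaller one is at (402,310) and the blue one at (150,170). It is centred about 3 px left of the prediction (-2.4 mm in world x), so I descend with that correction and grip.

Request:
{"api": "jog_arm", "payload": {
  "plan": [-0.004,0,-0.06,0,0,0,-0.06,0,0,0,-0.06,0,0,0,-0.06,0,0,0,-0.06,0,0,0,-0.06,0,0,0,0,0,0,0,0,0]
}}

```text
clock: 3.4
ee_pos: [434.6, -334.7, 22.1]
orientation: [[-0.089, 0.996, 0.0], [0.996, 0.089, -0.0], [-0.0, 0.0, -1.0]]
contact_force: [-0.1, -1.2, -0.1]
grip_width: 88.6
gripper_force: 0.0
```

Request:
{"api": "jog_arm", "payload": {
  "plan": [0,0,0,0,0,0,0,0,0,0,0,0,0,0,0,0,0,0,0,0,0,0,0,0],
  "fingers": 1
}}

```text
clock: 4.15
ee_pos: [435.0, -334.2, 21.7]
orientation: [[-0.09, 0.996, -0.0], [0.996, 0.09, 0.0], [0.0, -0.0, -1.0]]
contact_force: [-0.2, -0.4, -0.1]
grip_width: 29.9
gripper_force: 0.0
```

Request:
{"api": "jog_arm", "payload": {
  "plan": [0,0,0,0,0,0,0,0,0,0,0,0,0,0,0,0,0,0,0.03,0,0,0,0.07,0,0,0,0.1,0]
}}

```text
clock: 5.03
ee_pos: [434.7, -333.8, 123.0]
orientation: [[-0.09, 0.996, -0.001], [0.996, 0.09, 0.001], [0.001, -0.001, -1.0]]
contact_force: [0.6, -0.4, -1.3]
grip_width: 17.6
gripper_force: 30.0
```

Request:
{"api": "jog_arm", "payload": {
  "plan": [0.021,0.077,0.0256,-0.1585,0.021,0.077,0.0256,-0.1585,0.021,0.077,0.0256,-0.1585,0.021,0.077,0.0256,-0.1585,0.021,0.077,0.0256,-0.1585,0.021,0.077,0.0256,-0.1585,0.021,0.077,0.0256,-0.1585,0.021,0.077,0.0256,-0.1585,0.021,0.077,0.0256,-0.1585,0.021,0.077,0.0256,-0.1585,0,0,0,0,0,0,0,0]
}}

```text
clock: 6.52
ee_pos: [539.7, 50.3, 249.9]
orientation: [[1.0, 0.003, -0.0], [0.003, -1.0, -0.0], [-0.0, 0.0, -1.0]]
contact_force: [0.1, -0.0, -0.8]
grip_width: 17.6
gripper_force: 30.0
```

```bash
python3 - <<'E'
from h import *
import pickle
np.set_printoptions(precision=3,suppress=True)
st=ctrl.read_state(); c=ctrl.capture('wrist'); pickle.dump((c,st),open('w2.pkl','wb')); save(c,'w2.png')
print(st['clock'],st['ee_pos'],np.degrees(np.arctan2(st['orientation'][1,0],st['orientation'][0,0])),st['q'],st['grip_width'],st['gripper_force'])
# blade prediction in tool frame
R=st['orientation'];p=st['ee_pos']
print(proj(c,[p+R@np.array(v) for v in [(100,0,10),(100,11,10),(100,-11,10),(25,0,-1)]],st))
s=np.array([629,51,0])
print('cover corners',proj(c,[s+[x,y,66] for x in(-55,51) for y in (-103,103)],st))
E
```

```text
6.525 [539.656  50.305 249.851] 0.19685132686592471 [-0.123  0.356  1.458 -0.     1.327  1.444] 17.5659227744741 29.996633352711797
[[316.163  49.141]
 [349.046  49.304]
 [283.268  49.168]
 [315.715 270.378]]
cover corners [[437.778 174.978]
 [189.851 173.789]
 [450.1    36.056]
 [178.844  34.544]]
```

View pics/w2.png

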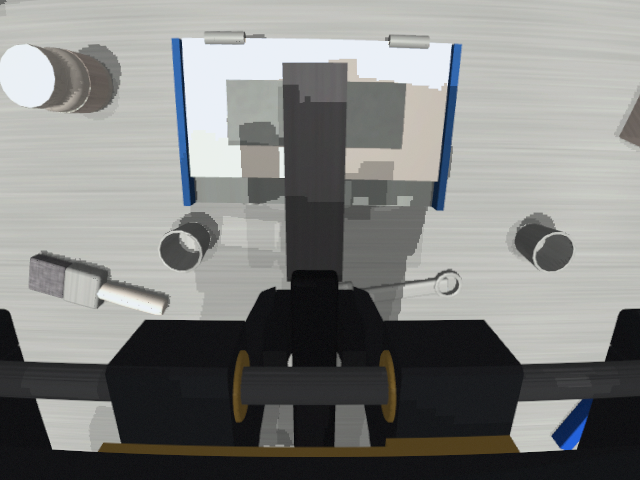

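Blade tip spans (283–347, 63). The cover's front edge runs from about (190,178) to (438,181) and its rear edge is near y 39–44. Next I measure the station pose precisely.

```bash
python3 - <<'E'
from h import *
import pickle
from scipy.optimize import least_squares
np.set_printoptions(precision=2,suppress=True)
c,st=pickle.load(open('w2.pkl','rb'))
im=cv2.GaussianBlur(c['pixels'],(3,3),0); g=im.astype(float).mean(2); hsv=cv2.cvtColor(im,cv2.COLOR_RGB2HSV)
blue=(hsv[...,0]>100)&(hsv[...,0]<130)&(hsv[...,1]>120)
obs=[] # (u,v,kind)
for u in list(range(200,235,5))+list(range(385,430,5)):
    d=np.diff(g[165:195,u]); k=np.argmin(d); obs.append((u,165+k+.5,'f'))
for u in list(range(255,282,5))+list(range(350,385,5)):
    d=np.diff(g[30:50,u]); k=np.argmax(np.abs(d)); obs.append((u,30+k+.5,'b'))
for v in range(60,190,10):
    L=np.where(blue[v,160:220])[0]; Rr=np.where(blue[v,420:475])[0]
    if len(L): obs.append((160+L.min()-.5,v,'l'))
    if len(Rr): obs.append((420+Rr.max()+.5,v,'r'))
for o in obs[::3]: print(o)
W=np.array([atz(c,[o[:2]],66,st)[0,:2] for o in obs]); kind=[o[2] for o in obs]
def res(q,full=False):
    ca,sa=np.cos(q[2]),np.sin(q[2]); d=W-q[:2]; x=d@[ca,sa]; y=d@[-sa,ca]
    return np.array([{'f':x[i]+55,'b':x[i]-51,'l':y[i]-111,'r':y[i]+111}[k] for i,k in enumerate(kind)])
s=least_squares(res,[629,51,0],loss='soft_l1'); r=res(s.x)
print('station',s.x[:2],np.degrees(s.x[2])); 
for k in 'fblr': print(k,np.median(r[[i for i in range(len(kind)) if kind[i]==k]]))
# blade lines: side edges at several rows
for v in range(70,270,25):
    d=np.diff(g[v]); l=270+np.argmin(d[270:300]); rr=330+np.argmax(d[330:360]); print(v,l,rr,rr-l)
R=st['orientation'];p=st['ee_pos']
for v in [(100,11,10),(100,-11,10),(25,11,10),(25,-11,10)]: print(v,proj(c,p+R@np.array(v),st))
E
```

```text
(200, np.float64(176.5), 'f')
(215, np.float64(176.5), 'f')
(230, np.float64(176.5), 'f')
(395, np.float64(179.5), 'f')
(410, np.float64(180.5), 'f')
(425, np.float64(180.5), 'f')
(265, np.float64(38.5), 'b')
(280, np.float64(37.5), 'b')
(360, np.float64(39.5), 'b')
(375, np.float64(40.5), 'b')
(np.float64(459.5), 60, 'r')
(np.float64(174.5), 80, 'l')
(np.float64(455.5), 90, 'r')
(np.float64(176.5), 110, 'l')
(np.float64(452.5), 120, 'r')
(np.float64(178.5), 140, 'l')
(np.float64(449.5), 150, 'r')
(np.float64(180.5), 170, 'l')
(np.float64(445.5), 180, 'r')
station [625.54  50.26] -0.8164832187849205
f 0.030843332037424176
b 0.04492524898440564
l -0.5821023495269202
r 0.5635650260967964
70 282 346 64
95 282 346 64
120 282 345 63
145 283 345 62
170 284 344 60
195 284 343 59
220 285 343 58
245 285 342 57
(100, 11, 10) [[349.05  49.3 ]]
(100, -11, 10) [[283.27  49.17]]
(25, 11, 10) [[343.82 259.58]]
(25, -11, 10) [[287.33 259.52]]
```

Request:
{"api": "jog_arm", "payload": {
  "plan": [-0.0757,0.0046,0,-0.017,-0.0757,0,0,0,0,0,-0.085,0,0,0,-0.085,0,0,0,-0.085,0,0,0,-0.085,0,0,0,0,0,0,0,0,0]
}}

```text
clock: 7.58
ee_pos: [465.1, 52.5, 81.2]
orientation: [[1.0, -0.017, 0.002], [-0.017, -1.0, -0.0], [0.002, 0.0, -1.0]]
contact_force: [0.6, 0.1, -0.3]
grip_width: 17.9
gripper_force: 30.0
```

```bash
python3 - <<'E'
from h import *
import pickle
np.set_printoptions(precision=2,suppress=True)
st=ctrl.read_state(); c=ctrl.capture('wrist'); pickle.dump((c,st),open('w3.pkl','wb')); 
s=ctrl.capture('scene'); save(s,'s3.png'); pickle.dump((s,st),open('s3.pkl','wb'))
print(st['clock'],st['ee_pos'],st['contact_force'],st['moment'],np.degrees(np.arctan2(st['orientation'][1,0],st['orientation'][0,0])))
a=c['pixels'][0:320,150:480]; print(a.shape)
b=s['pixels'][190:340,230:440]; b=cv2.resize(b,(448,320),interpolation=cv2.INTER_CUBIC)
cv2.imwrite('pics/c3.png',np.hstack([a,b])[:,:,::-1])
E
```

```text
7.575 [465.05  52.53  81.17] [ 0.61  0.12 -0.32] [ 0.02  0.03 -0.  ] -0.9476889996475321
(320, 330, 3)
```

View pics/c3.png

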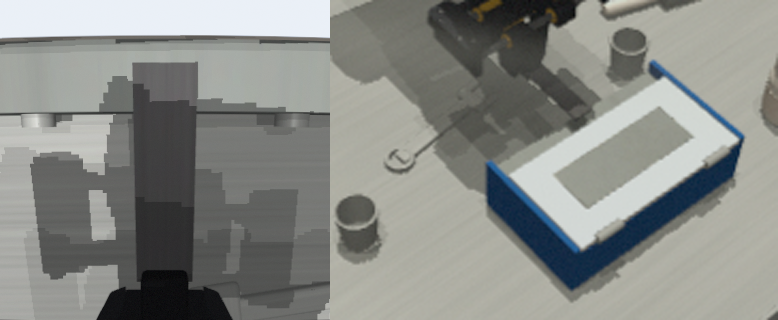

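The tip (row 63) lies over the ledge (rows 40–112), in front of the cover edge (row 37). Now I lower it until it touches.

Request:
{"api": "jog_arm", "payload": {
  "plan": [0,0,-0.014,0,0,0,-0.014,0,0,0,0,0,0,0,0,0]
}}

```text
clock: 8.18
ee_pos: [464.4, 53.1, 65.7]
orientation: [[1.0, -0.016, -0.0], [-0.016, -1.0, 0.0], [-0.0, -0.0, -1.0]]
contact_force: [0.8, -0.1, -1.2]
grip_width: 17.9
gripper_force: 30.0
```

Request:
{"api": "jog_arm", "payload": {
  "plan": [0,0,-0.004,0,0,0,0,0,0,0,0,0]
}}

```text
clock: 8.55
ee_pos: [464.3, 53.1, 63.7]
orientation: [[1.0, -0.016, 0.0], [-0.016, -1.0, 0.0], [0.0, -0.0, -1.0]]
contact_force: [-0.2, 1.2, -0.7]
grip_width: 17.8
gripper_force: 30.0
```

Request:
{"api": "jog_arm", "payload": {
  "plan": [0,0,-0.003,0,0,0,0,0,0,0,0,0]
}}

```text
clock: 8.93
ee_pos: [464.5, 53.1, 62.4]
orientation: [[1.0, -0.016, 0.0], [-0.016, -1.0, -0.0], [0.0, 0.0, -1.0]]
contact_force: [-0.9, -0.0, 1.4]
grip_width: 17.8
gripper_force: 30.0
```

Request:
{"api": "jog_arm", "payload": {
  "plan": [0,0,-0.002,0,0,0,0,0,0,0,0,0]
}}

```text
clock: 9.3
ee_pos: [464.4, 53.1, 61.3]
orientation: [[1.0, -0.016, 0.0], [-0.016, -1.0, -0.0], [0.0, 0.0, -1.0]]
contact_force: [-0.8, -0.3, 2.9]
grip_width: 18.2
gripper_force: 30.0
```

```bash
python3 - <<'E'
from h import *
st=ctrl.read_state(); print(st['ee_pos'],st['contact_force'],st['moment'])
E
```

```text
[464.41940516  53.07137652  61.30276816] [-0.75822847 -0.33935848  2.85364041] [-0.05187432 -0.12887181  0.04113748]
```

Request:
{"api": "jog_arm", "payload": {
  "plan": [0,0,0.0082,0,0,0,0,0,0.016,0,0,0,0.016,0,0,0,0.016,-0.0005,0,0,0.016,-0.0005,0,0,0,0,0,0,0,0,0,0]
}}

```text
clock: 10.3
ee_pos: [496.1, 52.6, 65.2]
orientation: [[1.0, -0.016, -0.0], [-0.016, -1.0, 0.0], [-0.0, -0.0, -1.0]]
contact_force: [-0.4, 0.3, -1.7]
grip_width: 18.0
gripper_force: 30.0
```

```bash
python3 - <<'E'
from h import *
import pickle
st=ctrl.read_state(); c=ctrl.capture('wrist'); pickle.dump((c,st),open('w4.pkl','wb')); print(st['ee_pos'],st['contact_force'],st['moment'])
cv2.imwrite('pics/w4.png',c['pixels'][0:320,150:480,::-1])
E
```

```text
[496.10828502  52.64411396  65.19399614] [-0.4078299   0.3334898  -1.66462194] [ 0.05663204 -0.00843508 -0.02600237]
```

View pics/w4.png

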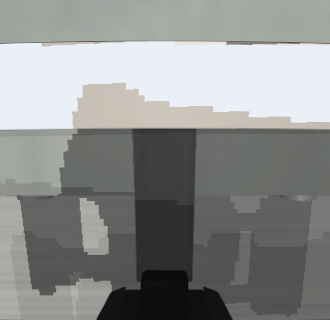

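The blade is under the cover: the cover edge at row 128 hides the tip. Now I lever it up.

Request:
{"api": "jog_arm", "payload": {
  "plan": [0,0,0.007,0,0.001,0,0.017,0,0.0012,0,0.017,0,0.004,0,0.0164,0,0.0048,0,0.0164,0,0.0046,0,0.011,0,0,0,0,0,0,0,0,0]
}}

```text
clock: 11.35
ee_pos: [504.4, 52.6, 107.8]
orientation: [[1.0, -0.016, 0.001], [-0.016, -1.0, -0.0], [0.001, 0.0, -1.0]]
contact_force: [0.4, -0.8, -1.5]
grip_width: 17.6
gripper_force: 30.0
```

```bash
python3 - <<'E'
from h import *
import pickle
st=ctrl.read_state(); c=ctrl.capture('wrist'); s=ctrl.capture('scene');print(st['clock'],st['ee_pos'],st['contact_force'],st['moment'])
a=c['pixels'][0:320,150:480]; b=s['pixels'][190:340,230:440]; b=cv2.resize(b,(448,320),interpolation=cv2.INTER_CUBIC)
cv2.imwrite('pics/c5.png',np.hstack([a,b])[:,:,::-1])
E
```

```text
11.35 [504.39670306  52.554225   107.76802178] [ 0.36180112 -0.80528197 -1.52441562] [0.00186406 0.0015684  0.01430125]
```

View pics/c5.png

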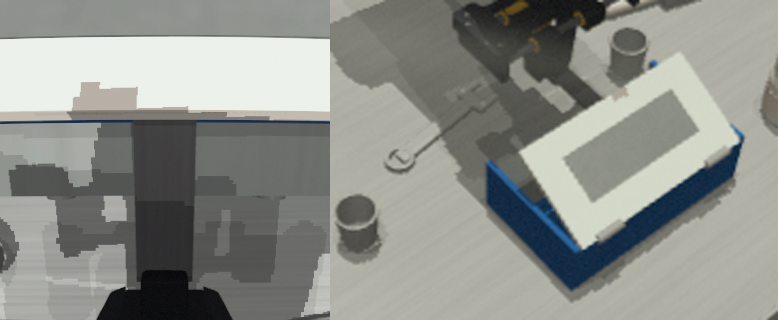

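The cover is up about 0.45 rad on the blade. Now I follow the arc to past upright.

Request:
{"api": "jog_arm", "payload": {
  "plan": [0.0053,0,0.0097,0,0.0053,0,0.0097,0,0.0105,0,0.0134,0,0.0105,0,0.0134,0,0.0129,0,0.011,0,0.0129,0,0.011,0,0.0149,0,0.0082,0,0.0149,0,0.0082,0,0.0162,0,0.0051,0,0.0162,0,0.0051,0,0.0169,0,0.0018,0,0.0169,0,0.0018,0,0.0169,0,-0.0016,0,0.0169,0,-0.0016,0,0.0165,0,-0.004,0,0,0,0,0,0,0,0,0]
}}

```text
clock: 13.58
ee_pos: [606.0, 52.7, 153.3]
orientation: [[1.0, -0.016, 0.0], [-0.016, -1.0, 0.0], [0.0, -0.0, -1.0]]
contact_force: [0.6, 1.3, -0.3]
grip_width: 17.7
gripper_force: 30.0
```

```bash
python3 - <<'E'
from h import *
import pickle
st=ctrl.read_state(); c=ctrl.capture('wrist'); s=ctrl.capture('scene');print(st['clock'],st['ee_pos'],st['contact_force'],st['moment'])
a=c['pixels'][0:320,150:480]; b=s['pixels'][170:340,230:440]; b=cv2.resize(b,(395,320),interpolation=cv2.INTER_CUBIC)
cv2.imwrite('pics/c6.png',np.hstack([a,b])[:,:,::-1]); pickle.dump((s,st),open('s6.pkl','wb'))
E
```

```text
13.575 [605.98299141  52.6590562  153.32936397] [ 0.58681246  1.27950447 -0.33062741] [0.07805378 0.02281188 0.02056722]
```

View pics/c6.png

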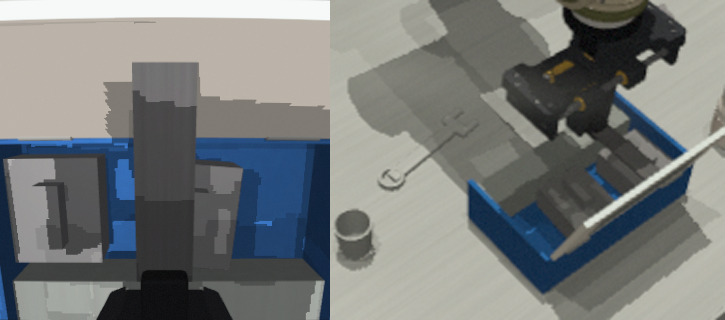

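The cover is open to roughly 1.9 rad. The fixed twin shows on the left and the skewed cassette behind the blade on the right. Next I put the tool down on free bench near (380,100).

Request:
{"api": "jog_arm", "payload": {
  "plan": [-0.0753,0.0158,0,0,-0.0753,0.0158,0,0,-0.0753,0.0158,0,0,-0.0753,0.0158,0,0,-0.0753,0.0158,0,0,-0.0753,0.0158,0,0,0,0,-0.06,0,0,0,-0.06,0,0,0,-0.06,0,0,0,-0.06,0,0,0,-0.012,0,0,0,0,0,0,0,0,0]
}}

```text
clock: 15.3
ee_pos: [380.7, 100.0, 28.3]
orientation: [[1.0, -0.016, 0.002], [-0.016, -1.0, -0.0], [0.002, 0.0, -1.0]]
contact_force: [0.1, 0.6, -0.4]
grip_width: 17.9
gripper_force: 30.0
```

Request:
{"api": "jog_arm", "payload": {
  "plan": [0,0,-0.005,0,0,0,-0.005,0,0,0,0,0,0,0,0,0]
}}

```text
clock: 15.8
ee_pos: [380.1, 100.0, 22.3]
orientation: [[1.0, -0.016, -0.0], [-0.016, -1.0, 0.0], [-0.0, -0.0, -1.0]]
contact_force: [-0.8, -0.8, -0.5]
grip_width: 17.9
gripper_force: 30.0
```

Request:
{"api": "jog_arm", "payload": {
  "plan": [0,0,0,0,0,0,0,0,0,0,0,0,0,0,0,0,0,0,0,0,0,0,0.03,0,0,0,0.07,0,0,0,0.09,0],
  "fingers": -1
}}

```text
clock: 16.8
ee_pos: [379.5, 100.0, 118.0]
orientation: [[1.0, -0.016, -0.002], [-0.016, -1.0, 0.0], [-0.002, -0.0, -1.0]]
contact_force: [-0.0, 0.8, -0.3]
grip_width: 88.4
gripper_force: 0.0
```

Request:
{"api": "jog_arm", "payload": {
  "plan": [0.064,-0.02,0.0536,0,0.064,-0.02,0.0536,0,0.064,-0.02,0.0536,0,0.064,-0.02,0.0536,0,0.064,-0.02,0.0536,0,0,0,0,0,0,0,0,0]
}}

```text
clock: 17.68
ee_pos: [539.1, 50.3, 250.3]
orientation: [[1.0, -0.016, -0.002], [-0.016, -1.0, 0.0], [-0.002, -0.0, -1.0]]
contact_force: [-1.0, 0.7, -0.5]
grip_width: 88.2
gripper_force: 0.0
```

```bash
python3 - <<'E'
from h import *
import pickle
st=ctrl.read_state(); c=ctrl.capture('wrist'); t=ctrl.capture('top');print(st['clock'],st['ee_pos'])
pickle.dump((c,st),open('w7.pkl','wb')); pickle.dump((t,st),open('t7.pkl','wb'))
a=c['pixels'][0:320,150:480]; b=t['pixels'][130:330,180:450]; b=cv2.resize(b,(432,320),interpolation=cv2.INTER_CUBIC)
cv2.imwrite('pics/c7.png',np.hstack([a,b])[:,:,::-1])
E
```

```text
17.675 [539.1424136   50.28183708 250.26272922]
```

View pics/c7.png

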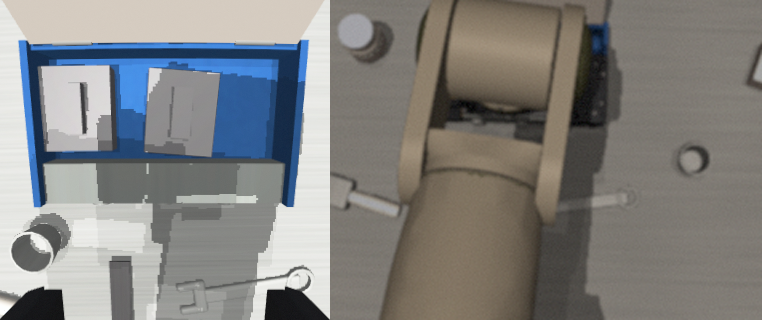

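```bash
python3 - <<'E'
from h import *
import pickle
np.set_printoptions(precision=2,suppress=True)
c,st=pickle.load(open('w7.pkl','rb'))
a=np.radians(-.82)
def S(uv,z):
    d=atz(c,uv,z,st)[:,:2]-[625.5,50.3]; return np.c_[d@[np.cos(a),np.sin(a)],d@[-np.sin(a),np.cos(a)]]
print('cassette',S([(298,68),(370,73),(362,157),(295,152)],42)); print('twin',S([(190,67),(263,67),(263,150),(196,152)],42))
print('rib',S([(320,85),(342,87),(342,138),(318,137)],58))
im=c['pixels'][50:175,270:400]; cv2.imwrite('pics/c8.png',cv2.resize(im,None,fx=4,fy=4,interpolation=cv2.INTER_CUBIC)[:,:,::-1])
E
```

```text
cassette [[ 32.16  12.47]
 [ 28.41 -47.35]
 [-40.81 -42.97]
 [-36.52  15.88]]
twin [[ 33.91 102.48]
 [ 33.09  41.46]
 [-34.72  43.88]
 [-36.03 103.17]]
rib [[ 17.44  -5.55]
 [ 15.96 -23.12]
 [-23.84 -23.88]
 [-23.05  -4.06]]
```

View pics/c8.png

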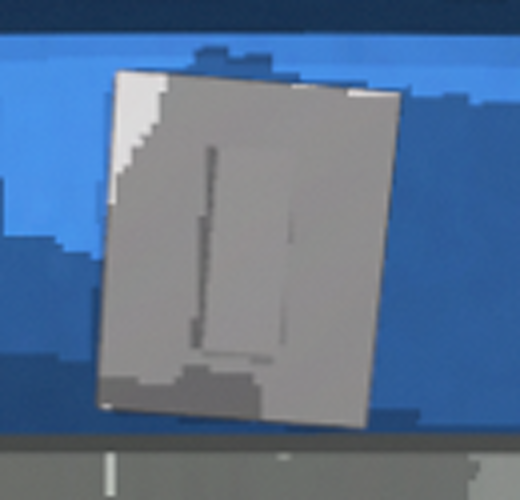

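The wrist crop shows the cassette with top-face corners at about (298,68), (370,73), (362,157) and (295,152), askew by roughly -3°. The rib is centred near station (-3,-14). I'll turn the hand half round so the camera side faces away from the open cover, partly close the fingers and go above the rib.

Request:
{"api": "jog_arm", "payload": {
  "plan": [0.0092,-0.0015,0,0.1643,0.0092,-0.0015,0,0.1643,0.0092,-0.0015,0,0.1643,0.0092,-0.0015,0,0.1643,0.0092,-0.0015,0,0.1643,0.0092,-0.0015,0,0.1643,0.0092,-0.0015,0,0.1643,0.0092,-0.0015,0,0.1643,0.0092,-0.0015,0,0.1643,0.0092,-0.0015,0,0.1643,0.0092,-0.0015,0,0.1643,0.0092,-0.0015,0,0.1643,0.0092,-0.0015,0,0.1643,0.0092,-0.0015,0,0.1643,0.0092,-0.0015,0,0.1643,0.0092,-0.0015,0,0.1643,0.0092,-0.0015,0,0.1643,0.0092,-0.0015,0,0.1643],
  "fingers": 0
}}

```text
clock: 20.02
ee_pos: [622.3, 36.9, 250.8]
orientation: [[-0.999, 0.055, -0.001], [0.055, 0.999, 0.0], [0.001, 0.0, -1.0]]
contact_force: [-0.4, 0.4, 0.3]
grip_width: 44.2
gripper_force: 0.0
```

```bash
python3 - <<'E'
from h import *
import pickle
np.set_printoptions(precision=2,suppress=True)
st=ctrl.read_state(); print(st['clock'],st['ee_pos'],st['grip_width'],np.degrees(np.arctan2(st['orientation'][1,0],st['orientation'][0,0])),st['q'])
E
```

```text
20.025 [622.34  36.87 250.78] 44.1707193112357 176.86422754277572 [-0.13  0.54  1.18  0.    1.42 -1.64]
```

Request:
{"api": "jog_arm", "payload": {
  "plan": [0,0,-0.06,0,0,0,-0.06,0,0,0,-0.06,0,0,0,-0.06,0,0,0,-0.06,0,0,0,-0.03,0,0,0,0,0,0,0,0,0]
}}

```text
clock: 21.02
ee_pos: [623.4, 36.5, 87.6]
orientation: [[-0.998, 0.061, 0.002], [0.061, 0.998, -0.0], [-0.002, -0.0, -1.0]]
contact_force: [0.6, -0.1, -0.1]
grip_width: 44.2
gripper_force: 0.0
```

```bash
python3 - <<'E'
from h import *
import pickle
np.set_printoptions(precision=2,suppress=True)
st=ctrl.read_state(); c=ctrl.capture('wrist'); pickle.dump((c,st),open('w9.pkl','wb')); print(st['clock'],st['ee_pos'],st['contact_force'])
a=np.radians(-.82);Rz=np.array([[np.cos(a),-np.sin(a)],[np.sin(a),np.cos(a)]])
# twin visible for calibration check: expected px of twin rib corners and cassette rib
for n,cx,cy,yaw in [('twin',0,75,0),('cass',-3.3,-13.5,-.04)]:
    P=[]
    for x,y,z in [(20,8,58),(20,-8,58),(-20,-8,58),(-20,8,58)]:
        q=np.array([cx+x*np.cos(yaw)-y*np.sin(yaw),cy+x*np.sin(yaw)+y*np.cos(yaw)]); P.append([*(Rz@q+[625.5,50.3]),z])
    print(n,proj(c,P,st).round(0).tolist())
g=c['pixels'].astype(int).mean(2)
for v in range(60,200,20): print(v,[int(x) for x in g[v,180:460:8]])
E
```

```text
21.025 [623.35  36.5   87.56] [ 0.6  -0.07 -0.05]
twin [[514.0, 332.0], [482.0, 334.0], [490.0, 256.0], [525.0, 254.0]]
cass [[330.0, 335.0], [297.0, 335.0], [295.0, 257.0], [331.0, 257.0]]
60 [141, 145, 144, 146, 144, 143, 142, 141, 140, 141, 141, 141, 142, 142, 111, 111, 111, 111, 111, 111, 112, 199, 199, 201, 201, 202, 202, 220, 220, 221, 220, 221, 220, 221, 221]
80 [145, 144, 143, 160, 158, 157, 155, 154, 156, 156, 156, 156, 157, 127, 128, 129, 129, 129, 128, 126, 129, 200, 199, 201, 202, 204, 204, 221, 222, 222, 223, 223, 224, 223, 223]
100 [140, 141, 141, 141, 160, 160, 160, 159, 159, 159, 158, 159, 159, 128, 129, 130, 131, 130, 131, 131, 131, 204, 204, 205, 205, 205, 206, 220, 221, 220, 220, 217, 218, 206, 207]
120 [146, 146, 137, 164, 172, 136, 105, 114, 143, 143, 142, 141, 143, 114, 115, 116, 117, 117, 104, 112, 114, 99, 200, 198, 195, 143, 124, 111, 154, 166, 176, 184, 192, 188, 186]
140 [127, 126, 129, 128, 127, 128, 127, 127, 128, 96, 96, 96, 96, 95, 96, 95, 95, 95, 94, 97, 99, 94, 94, 97, 95, 93, 95, 173, 175, 173, 191, 191, 190, 186, 184]
160 [127, 125, 126, 127, 126, 128, 126, 127, 127, 96, 96, 96, 96, 96, 96, 95, 94, 95, 93, 93, 95, 94, 94, 94, 96, 94, 96, 167, 172, 171, 190, 190, 189, 186, 181]
180 [127, 124, 127, 127, 126, 126, 126, 126, 127, 97, 95, 96, 96, 96, 97, 94, 93, 93, 94, 93, 95, 95, 93, 96, 96, 95, 95, 171, 171, 170, 171, 188, 189, 184, 180]
```

Request:
{"api": "jog_arm", "payload": {
  "plan": [0,0,-0.022,0,0,0,-0.021,0,0,0,0,0,0,0,0,0,0,0,0,0]
}}

```text
clock: 21.7
ee_pos: [623.1, 36.5, 65.1]
orientation: [[-0.998, 0.061, 0.001], [0.061, 0.998, -0.0], [-0.001, -0.0, -1.0]]
contact_force: [0.1, 0.0, 0.5]
grip_width: 44.0
gripper_force: 0.0
```

Request:
{"api": "jog_arm", "payload": {
  "plan": [0,0,0,0,0,0,0,0,0,0,0,0,0,0,0,0,0,0,0,0,0,0,0,0,0,0,0,0],
  "fingers": 1
}}

```text
clock: 22.58
ee_pos: [622.9, 36.4, 64.9]
orientation: [[-0.998, 0.061, 0.0], [0.061, 0.998, -0.0], [-0.0, -0.0, -1.0]]
contact_force: [-0.7, -1.5, 2.1]
grip_width: 15.8
gripper_force: 30.0
```

Request:
{"api": "jog_arm", "payload": {
  "plan": [0,0.011,0,0.0225,0,0.011,0,0.0225,0,0.011,0,0,0,0.011,0,0,0,0,0,0,0,0,0,0]
}}

```text
clock: 23.32
ee_pos: [622.9, 59.1, 64.9]
orientation: [[-1.0, 0.014, 0.0], [0.014, 1.0, 0.001], [-0.0, 0.001, -1.0]]
contact_force: [-0.4, 4.0, 4.4]
grip_width: 15.8
gripper_force: 30.0
```

Request:
{"api": "jog_arm", "payload": {
  "plan": [0,0.006,0,0,0,0,0,0,0,0,0,0]
}}

```text
clock: 23.7
ee_pos: [623.0, 61.3, 64.9]
orientation: [[-1.0, 0.014, 0.0], [0.014, 1.0, -0.0], [-0.0, -0.0, -1.0]]
contact_force: [1.1, -1.2, 3.1]
grip_width: 15.9
gripper_force: 30.0
```

Request:
{"api": "jog_arm", "payload": {
  "plan": [0,0.006,0,0,0,0,0,0,0,0,0,0]
}}

```text
clock: 24.08
ee_pos: [623.0, 64.6, 64.9]
orientation: [[-1.0, 0.014, 0.0], [0.014, 1.0, 0.0], [-0.0, 0.0, -1.0]]
contact_force: [-0.2, -2.0, 3.4]
grip_width: 15.6
gripper_force: 30.0
```

Request:
{"api": "jog_arm", "payload": {
  "plan": [0,0.004,0,0,0,0,0,0,0,0,0,0]
}}

```text
clock: 24.45
ee_pos: [623.1, 64.9, 65.0]
orientation: [[-1.0, 0.014, 0.0], [0.014, 1.0, -0.003], [-0.0, -0.003, -1.0]]
contact_force: [0.3, -10.8, 4.9]
grip_width: 15.6
gripper_force: 30.0
```

Request:
{"api": "jog_arm", "payload": {
  "plan": [0,0.003,0,0,0,0,0,0,0,0,0,0]
}}

```text
clock: 24.82
ee_pos: [623.1, 65.0, 65.1]
orientation: [[-1.0, 0.014, 0.0], [0.014, 1.0, -0.005], [-0.0, -0.005, -1.0]]
contact_force: [-0.8, -17.1, 3.8]
grip_width: 15.8
gripper_force: 30.0
```

Contact with the twin at y ≈ 65, as expected. I relieve most of the preload, open the fingers partly (the twin's rib is near) and rise.

Request:
{"api": "jog_arm", "payload": {
  "plan": [0,-0.005,0,0,0,0,0,0]
}}

```text
clock: 25.08
ee_pos: [623.1, 64.8, 64.9]
orientation: [[-1.0, 0.014, 0.0], [0.014, 1.0, -0.001], [-0.0, -0.001, -1.0]]
contact_force: [1.2, -7.1, 2.9]
grip_width: 15.8
gripper_force: 30.0
```

Request:
{"api": "jog_arm", "payload": {
  "plan": [0,0,0,0,0,0,0,0,0,0,0,0,0,0,0,0,0,0,0,0],
  "fingers": 0.2
}}

```text
clock: 25.7
ee_pos: [622.8, 65.6, 64.7]
orientation: [[-1.0, 0.014, -0.0], [0.014, 1.0, 0.0], [0.0, 0.0, -1.0]]
contact_force: [-0.2, 0.5, -0.1]
grip_width: 35.5
gripper_force: 0.0
```

Request:
{"api": "jog_arm", "payload": {
  "plan": [0,0,0.02,0,0,0,0.05,0,0,0,0.1,0,0,0,0.1,0,0,0,0.1,0,0,0,0,0,0,0,0,0]
}}

```text
clock: 26.58
ee_pos: [622.5, 65.5, 249.3]
orientation: [[-1.0, 0.014, -0.001], [0.014, 1.0, 0.0], [0.001, 0.0, -1.0]]
contact_force: [-0.1, -0.6, -1.5]
grip_width: 34.9
gripper_force: 0.0
```

```bash
python3 - <<'E'
from h import *
import pickle
np.set_printoptions(precision=2,suppress=True)
st=ctrl.read_state(); c=ctrl.capture('wrist'); pickle.dump((c,st),open('w10.pkl','wb')); save(c,'w10.png'); print(st['clock'],st['ee_pos'],st['contact_force'],st['grip_width'])
a=np.radians(-.82);Rz=np.array([[np.cos(a),-np.sin(a)],[np.sin(a),np.cos(a)]])
W=lambda x,y,z:[*(Rz@[x,y]+[625.5,50.3]),z]
# expected: seam at y=45,z=42 and cassette's other edge at y=-15
for y in (105,45,-15): print(y,proj(c,[W(x,y,42) for x in (34,0,-34)],st).round(1).tolist())
s=ctrl.capture('scene'); save(s,'s10.png'); pickle.dump((s,st),open('s10.pkl','wb'))
for cam in('wrist','scene'): print(cam,[(np.round(d['extent']).tolist(),round(d['conf'],2)) for d in ctrl.look_for(cam,'cassette')])
print('pry',[(np.round(d['extent']).tolist(),round(d['conf'],2)) for d in ctrl.look_for('scene','pry_tool')])
E
```

```text
26.575 [622.52  65.5  249.26] [-0.07 -0.63 -1.49] 34.90071971663577
105 [[408.2, 250.3], [411.0, 215.4], [413.9, 178.4]]
45 [[344.9, 250.2], [345.9, 215.1], [346.9, 178.0]]
-15 [[281.3, 250.1], [280.4, 215.0], [279.5, 177.9]]
wrist [([280.0, 165.0, 351.0, 249.0], 0.77)]
scene []
pry [([136.0, 236.0, 152.0, 300.0], 0.96), ([102.0, 362.0, 162.0, 418.0], 0.75), ([293.0, 187.0, 339.0, 229.0], 0.62)]
```

```bash
python3 - <<'E'
from h import *
import pickle
np.set_printoptions(precision=2,suppress=True)
c,st=pickle.load(open('w10.pkl','rb')); s,_=pickle.load(open('s10.pkl','rb')); s6,_=pickle.load(open('s6.pkl','rb'))
hsv=cv2.cvtColor(c['pixels'],cv2.COLOR_RGB2HSV); b=((hsv[...,0]>100)&(hsv[...,0]<130)&(hsv[...,1]>110))
a=np.radians(-.82)
def S(uv,z):
    d=atz(c,uv,z,st)[:,:2]-[625.5,50.3]; return np.c_[d@[np.cos(a),np.sin(a)],d@[-np.sin(a),np.cos(a)]]
print('blue in seam zone',b[182:246,330:362].sum())
L=[];T=[]
for v in range(182,246,4):
    k=np.where(b[v,250:300])[0]; 
    if len(k): L.append((250+k.max()+.5,v))
    k=np.where(b[v,395:440])[0]
    if len(k): T.append((395+k.min()-.5,v))
for n,Q in (('cass -y edge',L),('twin +y edge',T)):
    if Q:
        P=S(Q,42); f=np.polyfit(P[:,0],P[:,1],1); print(n,len(Q),'y',np.median(P[:,1]),'slope',f[0])
g=c['pixels'].astype(float).mean(2)
for v in (190,210,230): print(v,g[v,335:360].astype(int).tolist())
# cover: top front-edge corner projections for angles
Rz=np.array([[np.cos(a),-np.sin(a)],[np.sin(a),np.cos(a)]])
for th in (1.6,1.75,1.9,2.0):
    P=[[*(Rz@[51-106*np.cos(th)+3*np.sin(th),y]+[625.5,50.3]),63+106*np.sin(th)+3*np.cos(th)] for y in (103,0,-103)]
    print(th,proj(s,P).round(1).tolist())
w=(s['pixels'].min(2)>185); ys,xs=np.where(w[180:330,300:450])
print('white right/top',xs.max()+300,ys.min()+180)
for u in (345,365,385,405): print(u,(np.where(w[190:330,u])[0]+190)[[0,-1]] if w[190:330,u].any() else None)
# pry tool predicted in scene
print(proj(s,[[381-24-45,101,22],[381-24+45,100,22],[476,98.5,11]]))
E
```

```text
blue in seam zone 0
cass -y edge 16 y -15.131017189110185 slope -0.007248556243915036
twin +y edge 16 y 104.91229431799833 slope 0.001783695807625306
190 [161, 162, 161, 161, 161, 162, 162, 162, 161, 162, 159, 141, 144, 161, 160, 161, 161, 161, 160, 160, 161, 160, 160, 160, 161]
210 [158, 159, 157, 158, 158, 159, 158, 158, 158, 160, 143, 137, 158, 169, 181, 182, 181, 181, 181, 181, 181, 181, 181, 180, 180]
230 [105, 107, 106, 106, 106, 105, 106, 106, 106, 103, 91, 94, 106, 107, 106, 106, 106, 106, 106, 106, 105, 106, 106, 105, 106]
1.6 [[433.0, 222.7], [395.2, 247.7], [353.9, 275.1]]
1.75 [[438.8, 228.1], [401.1, 253.6], [359.8, 281.4]]
1.9 [[444.3, 234.3], [406.6, 260.2], [365.4, 288.4]]
2.0 [[447.6, 238.8], [410.1, 264.9], [368.9, 293.4]]
white right/top 449 209
345 None
365 [288 289]
385 [276 277]
405 None
[[294.24 185.74]
 [317.39 206.39]
 [337.24 227.84]]
```

```bash
python3 - <<'E'
from h import *
print(ctrl.close_job())
E
```

```text
the job is handed in; nothing more can be done
None
```

I levered the cover up with the blade and swung it open to about 1.9 rad. The cassette is flush against its twin, with no visible gap and about 0.01 rad off square, the pry tool lies flat on the bench, and the job is handed in; the judge's verdict was not shown.

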